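# Home a tube rack on the shaker and lock its cam lever

### The arm

A 6-joint arm with a two-finger parallel gripper is mounted at the origin on a cart in front of the work surface, level with it; the furniture and walls round the work are solid. World frame = base frame: x ahead of the robot, y to its left, z up, the work surface at z = 0. Lengths are in m, angles in rad, forces in N, time in s.
With the tool pointing down it reaches from about 0.425 to 1.125 m from the base axis. Payload 14.9 kg.
Tool frame: the origin (TCP) lies midway between the tips of the shut fingers; the grasp point (between the pads) lies 19 mm behind it (r.grasp_offset is the distance from the TCP to the grasp point, in m); z points along the fingers, y is the line along which they close (so a half turn about z gives the same grasp; the last joint's range is limited). The gripper opens to 91 mm and grips with 3 to 60 N. Pads are 32 mm wide; open, the fingers measure 118 mm over their backs; the gripper's body (76 mm by 178 mm) begins 60 mm behind the grasp point.
Start: joints at [1.131, 0.379, 1.734, -0, 1.028, -0.033], TCP at [0.277, 0.643, 0.214] pointing down, gripper open.
Joint ranges: [-2.77, 2.77], [-0.74, 2.19], [0, 2.66], [-1.06, 4.2], [0.31, 2.87], [-3.08, 3.08]. Speed limits (rad/s): [1.89, 1.89, 2.39, 3.14, 3.14, 3.14].

### API

Orientations are given as a unit quaternion [x, y, z, w].
In Python, from station import r, vision gives the robot as it stands. The module is installed in compiled form; this text tells all that it offers.
- The arm moves only by the tool drive_tool, never from a script. Its argument "deltas" is a list that holds one entry, the list of rows, each a list of 7 numbers: the opening, from -1 (shut) to 1 (fully open), so that 0 is half open, then the shift along the tool's x, y, z in mm, then the turn, a rotation vector about the tool's x, y, z in degrees. In form: [[[fingers, tx, ty, tz, wx, wy, wz], ...]]. A call has 1 to 12 rows; each row shifts and turns the commanded pose from where the row before left it, along the tool's axes as they then stand; what a row does not reach is not made up. A row lasts 1/8 s, in which the tool goes at most 62.5 mm and 10.7 degrees, less where a joint would pass 70% of its speed; a pose out of reach is approached as far as the arm can. A call with a gripper value outside its range is refused whole. The fingers move at their own pace and stop on an object; the grip force is fixed at half the most. Time passes only in rows, so rows that do not move let the fingers close. It gives the time, the measured TCP pose, the force, the opening and the grip force at its end, in the units of the state.
- r.read_state(): the state, without advancing time (a new reading comes with each control period).
- vision.grab_frame(name): name is "scene" or "top" or "wrist"; returns a dict with "image" (400x640x3 uint8, red, green, blue), "camera_matrix" (3x3 intrinsics, pixels), "k1" (the pictures are not rectified: a ray, as slopes to the right and down, at radius r is drawn at 1 + k1 r^2 times it, then the intrinsics apply), "world_from_camera" (4x4, takes a point from camera to world coordinates). Camera axes: x right, y down, z forward; pixel columns grow to the right and rows downward; lengths in m; the calibration is good to about 2 mm. A picture is of the moment at which its call begins. There is no depth.
- r.close_job(): hands the job in; it is judged then, once.
The state is a dict: "clock": time; "joints": joint angles; "qd": joint speeds; "joint_efforts": joint torques, N m; "tool_pos": TCP position; "eef_rot": TCP orientation; "force": force on the tool from outside, world axes, zero at the start; "ft_torque": the same for the moment, N m; "gripper_width": finger opening in m; "gripper_force": force on a finger pad.
Only numpy, scipy, OpenCV 4.12 (cv2) and the standard library are available. Lean on these libraries where they do the work, as an engineer would, in place of code of your own. Each camera call takes 0.05 s, during which the arm holds its last target. There are 200 camera calls.

### The job

The rack of blood tubes stands loose in the channel of the shaker plate. Slide it gently along the channel until it is fully home against the blue end stop, then swing the red cam lever round until it snaps past centre and lies locked on its own stop, so that the pad clamps the rack. Feel your way, ramming the stop or forcing the lever would do damage; leave the tubes standing in the rack and everything else on the desk alone, and let go.

Things in the scene. Friction and masses are not known exactly. Their poses are not given: they have to be found in the camera images.
- shaker: Fixed plate 280 x 168 mm, top 20 mm above the desk. Origin on the desk under the rack channel's centre line; x along the channel to the end stop, y left toward the clamp, z up. Channel: between a fence 45 mm high (inner face y = -29 mm) and a guide 10 mm high (y = +29 mm), x -82 to +132 mm, open at the near end. It and its lever stand at most 20 N from the robot.
- clamp_mount (a point): Point on the shaker (x 0, y 80 mm, z 66 mm in its frame) on the upright axis about which the clamp head and the lever turn. The grey head, 56 x 46 mm, top 62 mm above the desk, is turned stiffly up to 0.12 rad either way from square: unmeasured, find it by feel. Its rubber pad, 32 mm wide, moves out 13 mm toward the rack's side as the lever closes.
- lever (a joint): Red cam lever's angle from the head (rad), anticlockwise from above. 0: points along the shaker's +y (turned with the head); 1.57: along -x. At its end, 90 mm from the axis, an upright black grip post, 18 mm thick, 79 to 123 mm above the desk; bar top 77 mm. Resists at the post with 1 N at first, 9 N near 0.85, 0 at dead centre 1.46; beyond 1.51 snaps to a hard stop, 1.58; before, springs back.
- home_pin (a joint): Travel (m) of the 8 mm brass pin in the middle of the blue end stop's face (50 mm wide, 32 mm high, across the far end of the channel). The stop is set anywhere with its face 92 to 112 mm along the shaker's x: unmeasured, find it by feel. The face yields, 2.5 N per mm. 0 = pin out; the rack pushes it in with 0.3 N; 0.006 = flush, the rack touches the face. Springs out again.
- rack: White tube rack 148 x 54 x 62 mm, loose in the channel with 2 mm play each side; slides at 1 to 3 N, stands at most 15 N from the robot. Origin at the middle of its underside; y runs lengthwise to the end stop: far end wall at +74 mm, near end wall (54 mm wide, 62 mm high) at -74 mm. Begins 24 to 68 mm short of the stop.
- tube_a: Capped blood tube, 16 mm in diameter, 88 mm long, purple cap, standing loose in the rack and ending 93 mm above the plate. Origin at its lower end, z along the tube.
- tube_b: Capped blood tube, 16 mm in diameter, 88 mm long, green cap, standing loose in the rack and ending 93 mm above the plate. Origin at its lower end, z along the tube.
- tube_c: Capped blood tube, 16 mm in diameter, 88 mm long, yellow cap, standing loose in the rack and ending 93 mm above the plate. Origin at its lower end, z along the tube.
- specimen_red: Bystander: specimen cup with red lid, 59 mm across, 75 mm high; origin under its middle.
- specimen_yellow: Bystander: specimen cup with yellow lid, 59 mm across, 75 mm high; origin under its middle.
- timer: Bystander: white bench timer 60 x 66 x 34 mm; origin under its middle.
- stain_a: Bystander: brown bottle with white cap, 38 mm across, 78 mm high; origin under its middle.
- stain_c: Bystander: brown bottle with white cap, 38 mm across, 78 mm high; origin under its middle.

How it is judged:
By the outcome, as a careful person would: the job done as asked, in the order asked, and still so for the second after the job is handed in, with the robot touching nothing.
It also fails if it takes over 59 s, if anything falls off the work surface, if the arm or the gripper's body presses on something with over 40 N, if the wrist force passes 120 N, or if a joint passes its speed limit or range.

## Working session

There is one attempt and no reset: what is moved stays moved. The work goes in short steps, Python scripts to look and compute and a tool call to move; the robot and the scene stay as the last step left them, time stands still between calls to the robot, and variables do not carry over. Pictures are saved under pics/ and viewed, at most 10 in all, crops included, and the job is handed in when it is done.

Besides the shell and the picture viewer there is one more tool, called by a JSON object that holds its "api" and its "payload", one argument or row to a line. drive_tool: Moves the arm, as the interface text tells. Its arguments: {"type":"object","properties":{"deltas":{"type":"array","items":{"type":"array","items":{"type":"array","items":{"type":"number"}}}}},"required":["deltas"]}

```bash
mkdir -p pics
cat > h.py <<'E'
import numpy as np,cv2
from station import r,vision
def grab(n,f=None):
    d=vision.grab_frame(n)
    if f: cv2.imwrite('pics/'+f,d['image'][:,:,::-1])
    return d
def ray(d,px):
    K=np.array(d['camera_matrix']);T=np.array(d['world_from_camera'])
    p=cv2.undistortPoints(np.array([[px]],float),K,np.array([d['k1'],0,0,0.]))[0,0]
    return T[:3,3],T[:3,:3]@np.array([p[0],p[1],1])
def at(d,px,z):
    o,v=ray(d,px);return o+v*(z-o[2])/v[2]
E
python3 - <<'E'
from h import *
s=r.read_state();print(s)
for n in('top','scene'):
    d=grab(n,n+'0.png');print(n,d['k1'],np.round(d['world_from_camera'],3).tolist())
    np.save(n+'0.npy',d,allow_pickle=True)
E
```

```text
{'clock': 0.0, 'joints': array([ 1.13069996e+00,  3.79422888e-01,  1.73476048e+00, -8.45414074e-06,
        1.02849835e+00, -3.33148783e-02]), 'qd': array([ 9.79268855e-04, -1.13286291e-03, -2.12453923e-06,  2.05205517e-04,
       -1.39155363e-03,  5.75716855e-04]), 'joint_efforts': array([ 3.55472672e-03, -7.63702583e+01, -4.34382463e+01,  6.50828937e-02,
        4.23272909e-02, -8.43613452e-05]), 'tool_pos': array([0.27681064, 0.64252219, 0.21328829]), 'eef_rot': array([ 2.01989170e-01,  9.79387604e-01, -5.30197480e-04, -1.24175170e-04]), 'force': array([ 0.54262095,  0.11725053, -0.45859025]), 'ft_torque': array([0.05215852, 0.02439517, 0.01633655]), 'gripper_force': 0.0, 'gripper_width': 0.09130983239298261}
top 0.04652442541640059 [[-0.038, -0.979, 0.199, 0.347], [-0.999, 0.036, -0.011, 0.049], [0.004, -0.199, -0.98, 1.104], [0.0, 0.0, 0.0, 1.0]]
scene -0.14761749333696955 [[-0.895, 0.38, -0.233, 0.872], [0.446, 0.742, -0.501, 0.735], [-0.017, -0.552, -0.833, 1.227], [0.0, 0.0, 0.0, 1.0]]
```

View pics/top0.png

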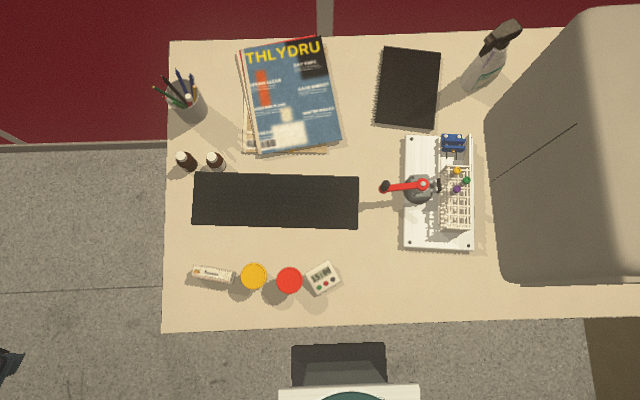

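View pics/scene0.png

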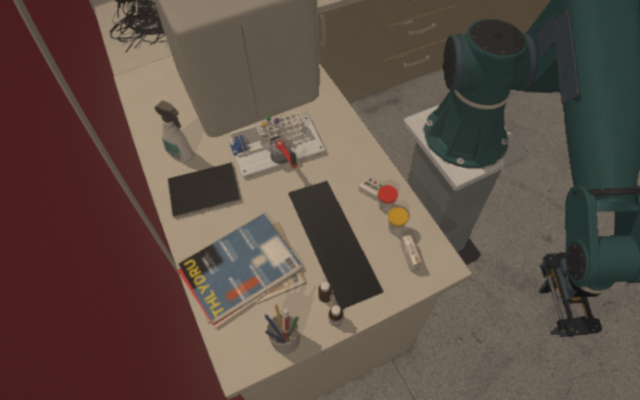

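The top view shows the shaker at about (405–473, 135–250). The channel runs up the picture (world +x) to the blue stop at (453,142). The lever's pivot is near (421,184) and its post near (384,187). A tall cabinet stands just to the right (col >485). Next I'll zoom in and measure.

Run:
```python
from h import *
im=cv2.imread('pics/top0.png');c=im[120:265,370:530]
cv2.imwrite('pics/topc.png',cv2.resize(c,None,fx=4,fy=4,interpolation=cv2.INTER_CUBIC)[:, :])
d=np.load('top0.npy',allow_pickle=True).item()
for n,p,z in [('NL',(404.5,249),.02),('FL',(405,135),.02),('NR',(473,251),.02),('FR',(473,134),.02),('cab',(490,125),0),('cab2',(500,270),0),('pivot',(424,184),.077),('post',(384,187),.123)]: print(n,at(d,p,z).round(3))
hsv=cv2.cvtColor(im,cv2.COLOR_BGR2HSV)
for n,lo,hi,z in [('blue',(105,120,40),(130,255,255),.05),('purple',(130,60,40),(160,255,255),.113),('green',(45,80,40),(85,255,255),.113),('yellow',(18,120,90),(32,255,255),.113)]:
    m=cv2.inRange(hsv,lo,hi);m[:,:430]=0;m[:,480:]=0;m[:130]=0
    q=np.argwhere(m>0);print(n,len(q),q.min(0),q.max(0),at(d,q.mean(0)[::-1],z).round(3))
```

```text
NL [ 0.449 -0.146  0.02 ]
FL [ 0.73  -0.167  0.02 ]
NR [ 0.439 -0.304  0.02 ]
FR [ 0.725 -0.333  0.02 ]
cab [ 0.754 -0.385  0.   ]
cab2 [ 0.394 -0.369  0.   ]
pivot [ 0.59  -0.19   0.077]
post [ 0.576 -0.092  0.123]
blue 76 [134 442] [147 464] [ 0.702 -0.276  0.05 ]
purple 40 [185 453] [192 460] [ 0.569 -0.253  0.113]
green 40 [177 463] [183 470] [ 0.588 -0.275  0.113]
yellow 61 [149 452] [174 460] [ 0.616 -0.256  0.113]
```

View pics/topc.png

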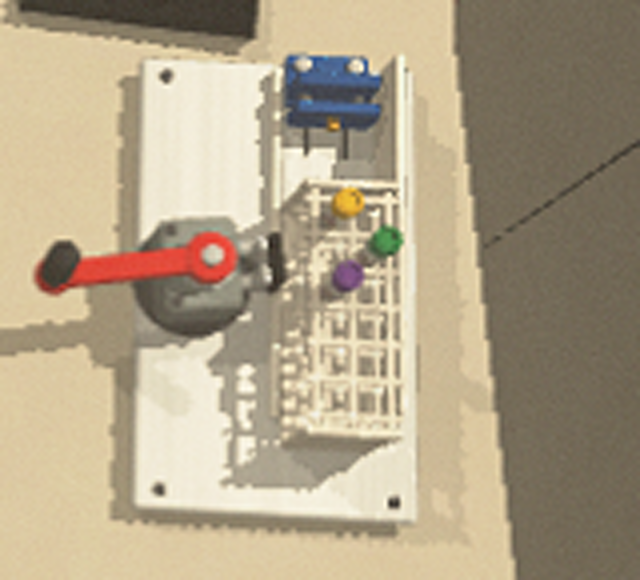

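{"api": "drive_tool", "payload": {
  "deltas": [
    [[-1,-46,-26,-13,0,0,0],[-1,-46,-26,-13,0,0,0],[-1,-46,-26,-13,0,0,0],[-1,-46,-26,-13,0,0,0],[-1,-46,-26,-13,0,0,0],[-1,-46,-26,-13,0,0,0],[-1,-46,-26,-13,0,0,0],[-1,-24,-55,0,0,0,0],[-1,-24,-55,0,0,0,0],[-1,-24,-55,0,0,0,0],[-1,-24,-55,0,0,0,0],[-1,-24,-55,0,0,0,0]]
  ]
}}

```text
clock: 1.6
tool_pos: [0.5016, 0.0465, 0.3049]
eef_rot: [0.202, 0.979, 0.0, 0.0]
force: [0.9, 0.7, 0.6]
gripper_width: 0.0006
gripper_force: 0.0
```

{"api": "drive_tool", "payload": {
  "deltas": [
    [[-1,-24,-55,0,0,0,0],[-1,-24,-55,0,0,0,0],[-1,-24,-55,0,0,0,0],[-1,-24,-55,0,0,0,0],[-1,-24,-55,0,0,0,0],[-1,0,0,0,0,0,10.2],[-1,0,0,0,0,0,10.2],[-1,0,0,0,0,0,10.2],[-1,0,0,0,0,0,10.2],[-1,0,0,0,0,0,10.2],[-1,0,0,0,0,0,10.2],[-1,0,0,0,0,0,10.2]]
  ]
}}

```text
clock: 3.1
tool_pos: [0.5033, -0.2516, 0.3047]
eef_rot: [0.738, 0.675, -0.0, -0.0]
force: [0.3, 0.5, -0.7]
gripper_width: 0.0005
gripper_force: 0.0
```

Run:
```python
from h import *
d=grab('wrist','w0.png');np.save('w0.npy',d,allow_pickle=True)
s=r.read_state();print(s['clock'],s['tool_pos'],s['eef_rot'],s['joints'].round(2),s['force']);print(np.round(d['world_from_camera'],3).tolist(),d['k1'])
```

```text
3.15 [ 0.50329701 -0.25162285  0.30463749] [ 7.40593270e-01  6.71953523e-01 -7.12709840e-05 -2.58083366e-04] [-0.51  0.06  1.95  0.    1.13 -0.41] [-0.50080632  0.07884214 -0.31908454]
[[0.996, -0.086, -0.024, 0.511], [-0.09, -0.959, -0.268, -0.177], [-0.0, 0.269, -0.963, 0.475], [0.0, 0.0, 0.0, 1.0]] -0.03821550539831164
```

View pics/w0.png

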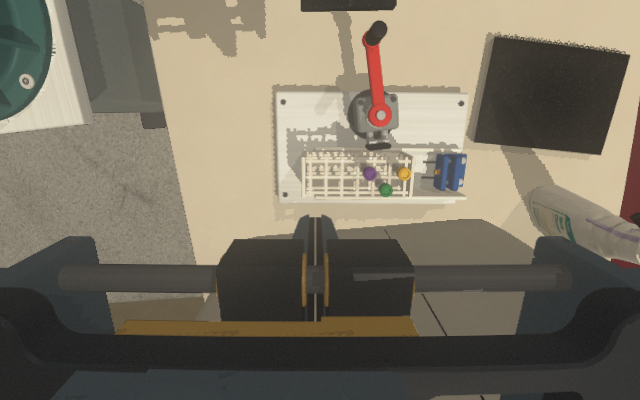

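The wrist view shows the plate's left edge at (277,93)–(467,93) and the lever pivot at (380,115), with the post top at (377,31). The rack's near end is at column ~303 (rows 153–197), and the stop face is at column ~437.

Run:
```python
from h import *
d=np.load('w0.npy',allow_pickle=True).item()
P=lambda p,z:at(d,p,z).round(4)
for n,p,z in [('NL',(277,93),.02),('FL',(467,93),.02),('NR',(279,203),.02),('pivot',(380,115),.08),('post',(377,31),.123),('rackNL',(304,152),.082),('rackNR',(303,196),.082),('rackFL',(411,152),.082),('rackFR',(413,196),.082),('stopL',(437,153),.052),('stopR',(438,188),.052),('fenceN',(281,201),.065),('fenceF',(466,198),.065)]: print(n,P(p,z))
```

```text
NL [ 0.4594 -0.1465  0.02  ]
FL [ 0.7299 -0.1695  0.02  ]
NR [ 0.4428 -0.3086  0.02  ]
pivot [ 0.5917 -0.1881  0.08  ]
post [ 0.5831 -0.1005  0.123 ]
rackNL [ 0.4923 -0.2256  0.082 ]
rackNR [ 0.4851 -0.2838  0.082 ]
rackFL [ 0.6296 -0.2377  0.082 ]
rackFR [ 0.6319 -0.297   0.082 ]
stopL [ 0.6751 -0.2469  0.052 ]
stopR [ 0.6773 -0.2975  0.052 ]
fenceN [ 0.4526 -0.2929  0.065 ]
fenceF [ 0.7123 -0.3119  0.065 ]
```

{"api": "drive_tool", "payload": {
  "deltas": [
    [[-1,-8,-55,0,0,0,-0.7],[-1,0,0,50,0,0,0],[-1,0,0,50,0,0,0],[-1,0,0,50,0,0,0],[-1,0,0,50,0,0,0],[-1,0,0,40,0,0,0],[-1,0,0,18,0,0,0],[-1,0,0,0,0,0,0]]
  ]
}}

```text
clock: 4.15
tool_pos: [0.4477, -0.255, 0.0465]
eef_rot: [0.731, 0.682, -0.0, -0.001]
force: [0.8, -1.4, -0.0]
gripper_width: 0.0008
gripper_force: 0.0
```

Run:
```python
from h import *
d=grab('wrist','w1.png');np.save('w1.npy',d,allow_pickle=True)
s=r.read_state();print(s['clock'],s['tool_pos'],s['eef_rot'],s['force'])
```

```text
4.2 [ 0.44832431 -0.25539568  0.0475062 ] [7.31094414e-01 6.82276304e-01 1.69555808e-05 4.81629396e-05] [ 0.65629847 -0.08583665  0.2406311 ]
```

View pics/w1.png

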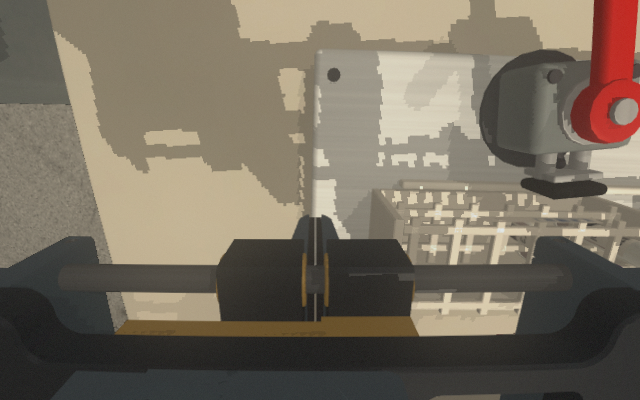

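{"api": "drive_tool", "payload": {
  "deltas": [
    [[-1,0,3,0,0,0,0],[-1,0,3,0,0,0,0],[-1,0,3,0,0,0,0],[-1,0,3,0,0,0,0],[-1,0,3,0,0,0,0],[-1,0,3,0,0,0,0],[-1,0,3,0,0,0,0],[-1,0,3,0,0,0,0],[-1,0,3,0,0,0,0],[-1,0,3,0,0,0,0],[-1,0,3,0,0,0,0],[-1,0,3,0,0,0,0]]
  ]
}}

```text
clock: 5.7
tool_pos: [0.4841, -0.2577, 0.0469]
eef_rot: [0.731, 0.682, -0.0, -0.0]
force: [-0.7, 0.3, -0.2]
gripper_width: 0.0006
gripper_force: 0.4
```

{"api": "drive_tool", "payload": {
  "deltas": [
    [[-1,0,2,0,0,0,0],[-1,0,2,0,0,0,0],[-1,0,2,0,0,0,0],[-1,0,2,0,0,0,0]]
  ]
}}

```text
clock: 6.2
tool_pos: [0.492, -0.2583, 0.0469]
eef_rot: [0.731, 0.682, -0.0, -0.0]
force: [-0.7, -0.0, -0.0]
gripper_width: 0.0001
gripper_force: 0.3
```

Run:
```python
from h import *
d=grab('wrist','w2.png');np.save('w2.npy',d,allow_pickle=True)
s=r.read_state();print(s['clock'],s['tool_pos'],s['eef_rot'],s['force'])
```

```text
6.25 [ 0.4922736  -0.25837728  0.04699098] [7.31424258e-01 6.81922677e-01 5.14180072e-05 1.22129308e-04] [-0.5659812   0.89110014  0.81010797]
```

View pics/w2.png

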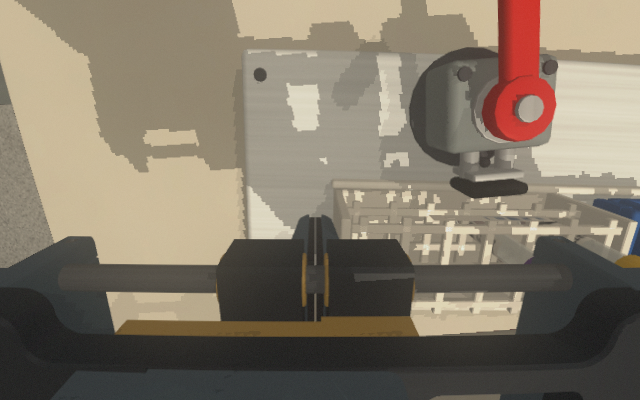

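The rack is moving with the finger: its near edge is at column 335, about 18 mm further along the plate. The force stays around 1 N.

{"api": "drive_tool", "payload": {
  "deltas": [
    [[-1,0,2,0,0,0,0],[-1,0,2,0,0,0,0],[-1,0,2,0,0,0,0],[-1,0,2,0,0,0,0],[-1,0,2,0,0,0,0],[-1,0,2,0,0,0,0],[-1,0,2,0,0,0,0]]
  ]
}}

```text
clock: 7.12
tool_pos: [0.506, -0.2593, 0.0469]
eef_rot: [0.731, 0.682, -0.0, 0.0]
force: [-1.8, -0.1, -0.0]
gripper_width: 0.0002
gripper_force: 0.6
```

{"api": "drive_tool", "payload": {
  "deltas": [
    [[-1,0,1,0,0,0,0],[-1,0,1,0,0,0,0],[-1,0,1,0,0,0,0],[-1,0,1,0,0,0,0]]
  ]
}}

```text
clock: 7.62
tool_pos: [0.5099, -0.2596, 0.047]
eef_rot: [0.731, 0.682, 0.0, 0.0]
force: [-1.1, 0.4, 0.9]
gripper_width: 0.0005
gripper_force: 0.6
```

{"api": "drive_tool", "payload": {
  "deltas": [
    [[-1,0,1,0,0,0,0],[-1,0,1,0,0,0,0]]
  ]
}}

```text
clock: 7.88
tool_pos: [0.5119, -0.2597, 0.0469]
eef_rot: [0.731, 0.682, -0.0, -0.0]
force: [-0.5, 0.2, 0.6]
gripper_width: 0.0001
gripper_force: 0.6
```

Run:
```python
from h import *
d=grab('top');im=cv2.cvtColor(d['image'],cv2.COLOR_RGB2BGR)
cv2.imwrite('pics/t3.png',cv2.resize(im[120:265,370:530],None,fx=4,fy=4,interpolation=cv2.INTER_CUBIC))
d=grab('wrist','w3.png')
f=[]
s=r.read_state();print(s['clock'],s['tool_pos'],s['force'])
```

```text
7.975 [ 0.51201151 -0.25971852  0.04696223] [-0.19396766  0.52231075  0.07583634]
```

View pics/w3.png

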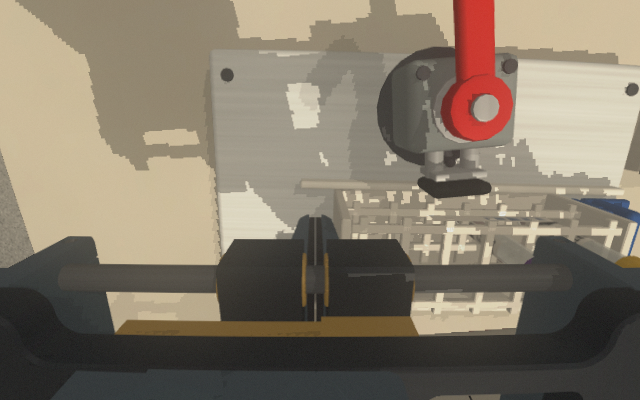

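{"api": "drive_tool", "payload": {
  "deltas": [
    [[-1,0,1,0,0,0,0],[-1,0,1,0,0,0,0],[-1,0,1,0,0,0,0]]
  ]
}}

```text
clock: 8.35
tool_pos: [0.5149, -0.2599, 0.047]
eef_rot: [0.731, 0.682, 0.0, 0.0]
force: [-0.5, -0.2, 0.6]
gripper_width: 0.0005
gripper_force: 0.6
```

{"api": "drive_tool", "payload": {
  "deltas": [
    [[-1,0,1,0,0,0,0],[-1,0,1,0,0,0,0]]
  ]
}}

```text
clock: 8.6
tool_pos: [0.5169, -0.26, 0.0469]
eef_rot: [0.731, 0.682, -0.0, -0.0]
force: [-0.8, 0.1, 0.4]
gripper_width: 0.0008
gripper_force: 0.7
```

{"api": "drive_tool", "payload": {
  "deltas": [
    [[-1,0,1,0,0,0,0],[-1,0,1,0,0,0,0]]
  ]
}}

```text
clock: 8.85
tool_pos: [0.5189, -0.2601, 0.0469]
eef_rot: [0.731, 0.682, -0.0, -0.0]
force: [-1.5, -0.1, 0.7]
gripper_width: 0.0001
gripper_force: 0.7
```

{"api": "drive_tool", "payload": {
  "deltas": [
    [[-1,0,1,0,0,0,0],[-1,0,1,0,0,0,0]]
  ]
}}

```text
clock: 9.1
tool_pos: [0.5209, -0.2603, 0.0469]
eef_rot: [0.731, 0.682, -0.0, 0.0]
force: [-1.0, 0.1, 0.3]
gripper_width: 0.0003
gripper_force: 0.7
```

{"api": "drive_tool", "payload": {
  "deltas": [
    [[-1,0,1,0,0,0,0],[-1,0,1,0,0,0,0]]
  ]
}}

```text
clock: 9.35
tool_pos: [0.5227, -0.2604, 0.0469]
eef_rot: [0.731, 0.682, -0.0, -0.0]
force: [-4.6, -0.9, 2.5]
gripper_width: 0.0004
gripper_force: 2.3
```

{"api": "drive_tool", "payload": {
  "deltas": [
    [[-1,0,1,0,0,0,0],[-1,0,0,0,0,0,0]]
  ]
}}

```text
clock: 9.6
tool_pos: [0.5234, -0.2604, 0.0468]
eef_rot: [0.731, 0.682, -0.0, -0.001]
force: [-4.7, 0.5, 3.4]
gripper_width: 0.0003
gripper_force: 2.9
```

Run:
```python
from h import *
d=grab('wrist','w4.png')
d=grab('scene');im=cv2.cvtColor(d['image'],cv2.COLOR_RGB2BGR)[90:200,200:360]
t=grab('top');jm=cv2.cvtColor(t['image'],cv2.COLOR_RGB2BGR)[120:230,400:560]
cv2.imwrite('pics/s4.png',cv2.resize(np.vstack([im,jm]),None,fx=2.7,fy=2.7,interpolation=cv2.INTER_CUBIC))
```

```text
(no output)
```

View pics/s4.png

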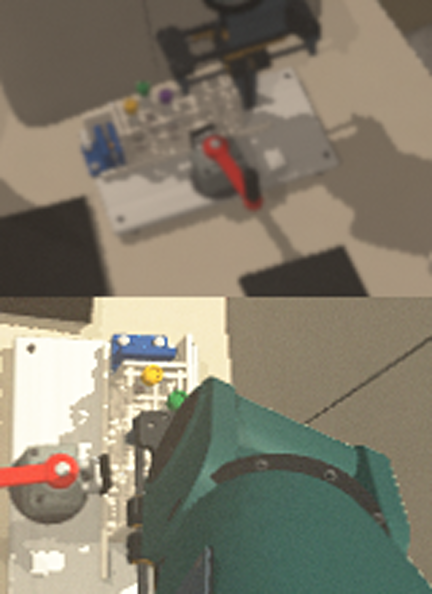

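The rack is seated: the force rose to 4.7 N and the face yielded. The tubes are still standing at about (130,105), (143,88) and (167,97), and the rack is against the blue stop. Now I'll back off and move to the lever.

{"api": "drive_tool", "payload": {
  "deltas": [
    [[-1,0,-1,0,0,0,0],[-1,0,-2,0,0,0,0],[-1,0,-4,0,0,0,0],[-1,0,-6,0,0,0,0],[-1,0,0,-40,0,0,0],[-1,0,0,-40,0,0,0],[-1,0,0,-40,0,0,0],[-1,0,0,-40,0,0,0]]
  ]
}}

```text
clock: 10.75
tool_pos: [0.5104, -0.2595, 0.2082]
eef_rot: [0.731, 0.682, 0.0, 0.0]
force: [0.6, -0.6, 1.1]
gripper_width: 0.0001
gripper_force: 0.0
```

Run:
```python
from h import *
d=grab('wrist','w5.png');s=r.read_state();print(s['tool_pos'],s['eef_rot'],s['force'])
np.save('w5.npy',d,allow_pickle=True)
h=cv2.cvtColor(d['image'],cv2.COLOR_RGB2HSV)
m=cv2.inRange(h,(0,150,60),(8,255,255))|cv2.inRange(h,(172,150,60),(180,255,255));q=np.argwhere(m>0);print(q.min(0),q.max(0))
```

```text
[ 0.51252297 -0.26069429  0.21338533] [0.7314061  0.68193545 0.00090433 0.00288895] [ 3.74706973 -1.54318952  5.97503217]
[  0 373] [124 408]
```

View pics/w5.png

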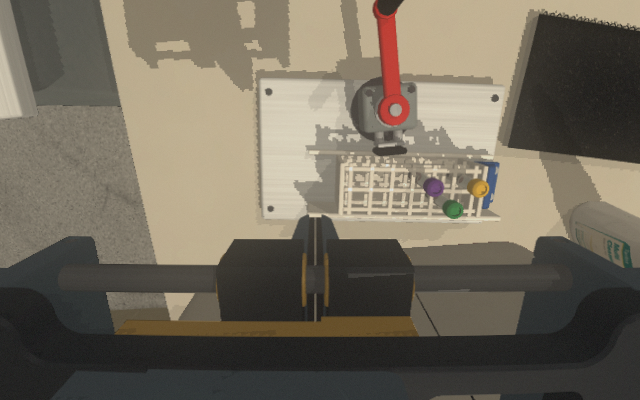

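The rack is against the blue stop (column 485) with all three tubes standing. The lever pivot is at (396,110), and the post's base is near (385,10).

Run:
```python
from h import *
d=np.load('w5.npy',allow_pickle=True).item()
print(at(d,(396,110),.08),at(d,(385,10),.078),at(d,(261,80),.02),at(d,(502,86),.02)); s=r.read_state();print(s['tool_pos'],s['eef_rot'])
```

```text
[ 0.59318408 -0.18842152  0.08      ] [ 0.58475605 -0.10156787  0.078     ] [ 0.45941175 -0.14636271  0.02      ] [ 0.72916774 -0.17041199  0.02      ]
[ 0.51252297 -0.26069429  0.21338533] [0.7314061  0.68193545 0.00090433 0.00288895]
```

{"api": "drive_tool", "payload": {
  "deltas": [
    [[-1,42,24,0,0,0,0],[-1,42,24,0,0,0,0],[-1,42,24,0,0,0,0],[-1,42,24,0,0,0,0],[-1,0,0,0,0,0,-9.5],[-1,0,0,0,0,0,0],[-1,0,0,0,0,0,0]]
  ]
}}

```text
clock: 11.68
tool_pos: [0.6179, -0.0991, 0.2068]
eef_rot: [0.674, 0.739, -0.0, -0.0]
force: [0.1, -0.5, -0.2]
gripper_width: 0.0002
gripper_force: 0.0
```

{"api": "drive_tool", "payload": {
  "deltas": [
    [[-1,0,0,40,0,0,0],[-1,0,0,40,0,0,0],[-1,0,0,30,0,0,0],[-1,0,0,6,0,0,0],[-1,0,0,0,0,0,0]]
  ]
}}

```text
clock: 12.3
tool_pos: [0.6186, -0.0991, 0.0915]
eef_rot: [0.673, 0.74, 0.0, 0.0]
force: [0.5, 0.4, 0.2]
gripper_width: 0.0005
gripper_force: 0.0
```

{"api": "drive_tool", "payload": {
  "deltas": [
    [[-1,0,-2,0,0,0,0],[-1,0,-2,0,0,0,0],[-1,0,-2,0,0,0,0],[-1,0,-2,0,0,0,0],[-1,0,-2,0,0,0,0]]
  ]
}}

```text
clock: 12.92
tool_pos: [0.6083, -0.0997, 0.091]
eef_rot: [0.672, 0.74, 0.0, 0.0]
force: [0.7, -0.0, 0.3]
gripper_width: 0.0003
gripper_force: 0.0
```

{"api": "drive_tool", "payload": {
  "deltas": [
    [[-1,0,-2,0,0,0,0],[-1,0,-1,0,0,0,0],[-1,0,-1,0,0,0,0]]
  ]
}}

```text
clock: 13.3
tool_pos: [0.6045, -0.1001, 0.0909]
eef_rot: [0.672, 0.74, 0.0, 0.0]
force: [0.2, 1.1, 0.3]
gripper_width: 0.0006
gripper_force: 0.5
```

{"api": "drive_tool", "payload": {
  "deltas": [
    [[-1,1.2,-6.2,0,0,0,-4],[-1,1.2,-6.2,0,0,0,-4],[-1,1.2,-6.2,0,0,0,-4],[-1,1.2,-6.2,0,0,0,-4],[-1,1.2,-6.2,0,0,0,-4]]
  ]
}}

```text
clock: 13.92
tool_pos: [0.5737, -0.101, 0.0912]
eef_rot: [0.533, 0.846, 0.001, 0.001]
force: [5.3, 6.4, -1.9]
gripper_width: 0.0004
gripper_force: 3.7
```

```bash
cat > st.py <<'E'
from h import *
s=r.read_state();a,b=s['eef_rot'][:2];y=np.array([2*a*b,2*b*b-1]);x=np.array([1-2*b*b,2*a*b])
p=s['tool_pos'][:2]-[.5925,-.1885];f=s['force'][:2]
print(s['clock'],'yaw',np.degrees(np.arctan2(y[1],y[0])).round(1),'v',(p@x*1e3).round(1),(p@y*1e3).round(1),'f',(f@x).round(1),(f@y).round(1),s['gripper_force'],s['joints'].round(2))
E
python3 st.py
```

```text
13.925 yaw 25.6 v 87.0 20.8 f 3.5 7.5 3.7162064015865326 [-0.21  0.37  2.02  0.    0.75 -0.66]
```

{"api": "drive_tool", "payload": {
  "deltas": [
    [[-1,1.2,-6.2,0,0,0,-4],[-1,1.2,-6.2,0,0,0,-4],[-1,1.2,-6.2,0,0,0,-4],[-1,1.2,-6.2,0,0,0,-4],[-1,1.2,-6.2,0,0,0,-4]]
  ]
}}

```text
clock: 14.55
tool_pos: [0.5444, -0.1128, 0.0911]
eef_rot: [0.378, 0.926, 0.001, 0.0]
force: [4.7, 11.3, -1.4]
gripper_width: 0.0001
gripper_force: 5.4
```

```bash
python3 st.py
```

```text
14.55 yaw 45.6 v 87.3 20.4 f 4.5 11.3 5.41112557053566 [-0.25  0.34  2.07  0.    0.73 -1.04]
```

{"api": "drive_tool", "payload": {
  "deltas": [
    [[-1,1.2,-6.2,0,0,0,-4],[-1,1.2,-6.2,0,0,0,-4],[-1,1.2,-6.2,0,0,0,-4],[-1,1.2,-6.2,0,0,0,-4]]
  ]
}}

```text
clock: 15.05
tool_pos: [0.5251, -0.1293, 0.091]
eef_rot: [0.245, 0.969, 0.001, 0.0]
force: [4.0, 7.6, -0.1]
gripper_width: 0.0005
gripper_force: 4.5
```

```bash
python3 st.py
```

```text
15.05 yaw 61.6 v 87.4 20.0 f 0.1 8.6 4.528829455375671 [-0.29  0.32  2.1   0.    0.72 -1.36]
```

{"api": "drive_tool", "payload": {
  "deltas": [
    [[-1,1.2,-6.2,0,0,0,-4],[-1,1.2,-6.2,0,0,0,-4],[-1,0.65,-3.1,0,0,0,-2]]
  ]
}}

```text
clock: 15.42
tool_pos: [0.5158, -0.1424, 0.0911]
eef_rot: [0.16, 0.987, 0.0, 0.0]
force: [3.1, 4.1, -0.7]
gripper_width: 0.0006
gripper_force: 2.8
```

```bash
python3 st.py
```

```text
15.425 yaw 71.6 v 87.3 19.4 f -1.6 4.9 2.7702947705984116 [-0.31  0.31  2.11  0.    0.72 -1.56]
```

{"api": "drive_tool", "payload": {
  "deltas": [
    [[-1,0.65,-3.1,0,0,0,-2],[-1,0.65,-3.1,0,0,0,-2]]
  ]
}}

```text
clock: 15.68
tool_pos: [0.5128, -0.148, 0.0911]
eef_rot: [0.126, 0.992, 0.0, 0.0]
force: [3.9, 3.1, -1.3]
gripper_width: 0.0002
gripper_force: 2.0
```

```bash
python3 st.py
```

```text
15.675 yaw 75.6 v 87.3 19.4 f -3.1 4.0 2.0196519792079926 [-0.32  0.31  2.12  0.    0.72 -1.64]
```

{"api": "drive_tool", "payload": {
  "deltas": [
    [[-1,0.65,-3.1,0,0,0,-2]]
  ]
}}

```text
clock: 15.8
tool_pos: [0.5114, -0.1509, 0.0911]
eef_rot: [0.108, 0.994, 0.0, 0.0]
force: [3.3, 2.8, -0.8]
gripper_width: 0.0002
gripper_force: 1.6
```

```bash
python3 st.py
```

```text
15.8 yaw 77.6 v 87.3 19.2 f -2.6 3.5 1.649685725569725 [-0.33  0.31  2.12  0.    0.71 -1.68]
```

{"api": "drive_tool", "payload": {
  "deltas": [
    [[-1,0.65,-3.1,0,0,0,-2],[-1,0.65,-3.1,0,0,0,-2]]
  ]
}}

```text
clock: 16.05
tool_pos: [0.5087, -0.1568, 0.0911]
eef_rot: [0.074, 0.997, 0.0, 0.0]
force: [1.5, 1.5, 0.0]
gripper_width: 0.0006
gripper_force: 0.9
```

```bash
python3 st.py
```

```text
16.05 yaw 81.6 v 87.5 19.1 f -1.3 1.7 0.8938385546207428 [-0.34  0.31  2.12  0.    0.71 -1.77]
```

{"api": "drive_tool", "payload": {
  "deltas": [
    [[-1,0.65,-3.1,0,0,0,-2]]
  ]
}}

```text
clock: 16.18
tool_pos: [0.5076, -0.1598, 0.091]
eef_rot: [0.056, 0.998, -0.0, 0.0]
force: [0.9, 2.3, -0.0]
gripper_width: 0.0002
gripper_force: 0.5
```

```bash
python3 st.py
```

```text
16.175 yaw 83.6 v 87.6 19.0 f -0.7 2.3 0.5036219581961632 [-0.35  0.31  2.12  0.    0.71 -1.81]
```

{"api": "drive_tool", "payload": {
  "deltas": [
    [[-1,0.65,-3.1,0,0,0,-2]]
  ]
}}

```text
clock: 16.3
tool_pos: [0.5064, -0.1628, 0.091]
eef_rot: [0.039, 0.999, -0.0, 0.0]
force: [-0.2, 0.2, -0.3]
gripper_width: 0.0005
gripper_force: 0.1
```

```bash
python3 st.py
```

```text
16.3 yaw 85.6 v 87.8 19.0 f 0.2 0.2 0.11066762264817953 [-0.35  0.31  2.12  0.    0.71 -1.85]
```

{"api": "drive_tool", "payload": {
  "deltas": [
    [[-1,0.65,-3.1,0,0,0,-2],[-1,0.35,-1.5,0,0,0,-1]]
  ]
}}

```text
clock: 16.55
tool_pos: [0.5051, -0.1673, 0.091]
eef_rot: [0.013, 1.0, -0.0, -0.0]
force: [-0.5, 0.3, -0.8]
gripper_width: 0.0006
gripper_force: 0.0
```

```bash
python3 st.py
```

```text
16.55 yaw 88.5 v 88.0 18.9 f 0.5 0.3 0.0 [-0.36  0.31  2.12 -0.    0.71 -1.91]
```

{"api": "drive_tool", "payload": {
  "deltas": [
    [[-1,0.35,-1.5,0,0,0,-1],[-1,0.35,-1.5,0,0,0,-1],[-1,0,0,0,0,0,0]]
  ]
}}

```text
clock: 16.92
tool_pos: [0.5043, -0.1695, 0.0909]
eef_rot: [-0.004, 1.0, 0.001, -0.0]
force: [3.4, 9.2, 0.3]
gripper_width: 0.0004
gripper_force: 4.9
```

```bash
python3 st.py
```

```text
16.925 yaw 90.5 v 88.0 19.7 f -3.4 9.2 4.908573031425476 [-0.37  0.31  2.12  0.    0.72 -1.95]
```

The force fell to zero past centre and then rose firmly, so the lever should be on its stop. I'll back off and check.

{"api": "drive_tool", "payload": {
  "deltas": [
    [[-1,0,2,0,0,0,0],[-1,0,6,0,0,0,0],[-1,0,20,0,0,0,0],[-1,0,20,0,0,0,0],[-1,0,0,-50,0,0,0],[-1,0,0,-50,0,0,0],[-1,0,50,0,0,0,0],[-1,0,50,0,0,0,0],[-1,0,50,0,0,0,0],[-1,0,0,0,0,0,0],[-1,0,0,0,0,0,0]]
  ]
}}

```text
clock: 18.3
tool_pos: [0.5023, 0.0283, 0.1909]
eef_rot: [-0.005, 1.0, -0.0, -0.0]
force: [0.2, -0.1, -0.8]
gripper_width: 0.0003
gripper_force: 0.0
```

Run:
```python
from h import *
d=grab('top');im=cv2.cvtColor(d['image'],cv2.COLOR_RGB2BGR)
cv2.imwrite('pics/t6.png',cv2.resize(im[120:265,370:530],None,fx=4,fy=4,interpolation=cv2.INTER_CUBIC))
for n,p,z in [('pivot',(424,184),.077)]: print(at(d,p,z))
s=r.read_state();print(s['tool_pos'],s['force'])
```

```text
[ 0.59046272 -0.19048154  0.077     ]
[0.5024435  0.02772193 0.19087018] [-1.0298286  -0.22725676  0.4442347 ]
```

View pics/t6.png

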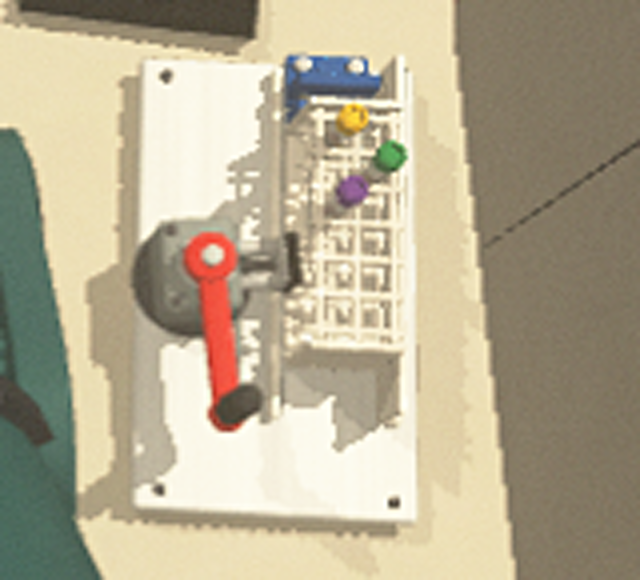

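Run:
```python
from h import *
d=np.load('top0.npy',allow_pickle=True).item()
a=at(d,(422.7,183.7),.077);b=at(d,(427,222.5),.077);v=b-a;print(v,np.degrees(np.arctan2(v[1],v[0]))%360-90)
a=at(d,(422.7,183.7),.077);b=at(d,(380,189),.077);v=b-a;print(v,np.degrees(np.arctan2(v[1],v[0]))%360-90)
```

```text
[-0.08979595 -0.00243387  0.        ] 91.5525919471668
[-0.00874625  0.0980792   0.        ] 5.095894426448254
```

The lever stayed at about 91° after release instead of springing back. The pad is on the rack, the rack is against the stop and the tubes are standing, so I'm handing in.

```bash
python3 -c "
from station import r;print(r.close_job())"
```

```text
the job is handed in; nothing more can be done
None
```

The job is handed in: the rack is home against the blue stop (pressed to about 5 N), the red lever is past centre and held on its stop with the pad on the rack, the tubes are standing, and the arm is clear.

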